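Gauge a printed sleeve and pass it

TASK

Two steel sleeves from the metal printer look alike from outside, but only one has a bore wide enough to go over the gauge pin. Slide that one fully home on the pin, so that it rests on the gauge's base plate, then lift it off again and stand it upright in the shallow grey tray for passed parts. Leave the other sleeve standing where it is.

Things in the scene. Friction and masses are not known exactly. Their poses are not given: they have to be found in the camera images.
- sleeve_wide_mid (a point): Centre (half-way up, on the axis) of the wide-bore sleeve: a bare-steel tube standing on the table, 44 mm outside diameter, 50 mm high, bore 30 mm right through, 0.22 to 0.45 kg. z is its axis, up. It clears the gauge pin by 5 mm all round. Tall neighbours (the narrow sleeve and a solid plug of the same outside size) stand at least 40 mm clear of it; the three swap places.
- sleeve_narrow_mid (a point): Centre (half-way up) of the narrow-bore sleeve: same bare steel, outside diameter 44 mm and height 50 mm, but its bore is only 15 mm, too small for the pin. Stands upright on the table. To be left alone.
- gauge_seat (a point): The gauge: bright steel pin, 20 mm in diameter, upright in the middle of a dark steel plate 90 mm square and 12 mm thick, fixed to the table. This point is on the pin's axis at the plate's top face. The pin rises 50 mm above it, the last 12 mm tapering to an 8 mm tip. z is up, x and y along the plate's edges. A sleeve fully home has its centre 25 mm above this point.
- tray_in (a point): The passed-parts tray: shallow open grey plastic tray, fixed, empty, 160 mm (its x) by 140 mm (its y) outside, walls 5 mm thick and 16 mm high. This point is the centre of its inner floor, 5 mm above the table; z is up. A sleeve standing in it has its centre 25 mm above the floor.

How it is judged:
By the outcome, as a careful person would: the job done as asked, in the order asked, and still so for the second after the job is handed in, with the robot touching nothing.
It also fails if it takes over 45 s, if anything falls off the work surface, if the arm or the gripper's body presses on something with over 40 N, if the wrist force passes 120 N, or if a joint passes its speed limit or range.

ROBOT

A 6-joint arm with a two-finger parallel gripper is mounted at the origin on the work surface. World frame = base frame: x ahead of the robot, y to its left, z up, the work surface at z = 0. Lengths are in m, angles in rad, forces in N, time in s.
With the tool pointing down it reaches from about 0.25 to 0.775 m from the base axis. Payload 8.9 kg.
Tool frame: the origin (TCP) lies on the centre line of the jaws, within the pads' length; the fingertips stand 8 mm ahead of it and the grasp point (between the pads) lies 11 mm behind it; z points along the fingers, y is the line along which they close (so a half turn about z gives the same grasp; the last joint's range is limited). The gripper opens to 85 mm and grips with 20 to 120 N. Pads are 22 mm wide; open, the fingers measure 114 mm over their backs; the gripper's body (76 mm by 85 mm) begins 54 mm behind the grasp point. The pads swing forward as they close: fully open they stand 13 mm farther back than shut.
Start: joints at [1.157, 0.291, -0.153, 1.127, 0, 1.431], TCP at [0.142, 0.505, 0.239] pointing down, gripper open.
Joint ranges: [-2.52, 2.52], [-0.91, 1.74], [-1.3, 1.37], [-1.96, 2.02], [-1.52, 1.47], [-3.14, 3.14]. Speed limits (rad/s): [2.22, 2.22, 2.79, 3.14, 3.14, 3.14].

INTERFACE

Orientations are given as [roll, pitch, yaw] about the fixed x, y, z axes, in that order (R = Rz(yaw) Ry(pitch) Rx(roll)).
In Python, from rig import ctrl gives the robot as it stands. Calls block until the motion is done:
- ctrl.reach(position, orientation): joint-space move of the TCP to a pose.
- ctrl.move_straight(position, frame=None, rate=0.15): straight line of the TCP; frame=None keeps the orientation; rate is the mean speed in m/s.
- ctrl.movej(angles): joint-space move.
- ctrl.set_gripper(opening, newtons=None): finger opening in m; newtons is the grip in N (None keeps the last); returns when the fingers have stopped.
- ctrl.dwell(seconds).
- ctrl.ik(position, orientation): joint angles nearest the present ones, or None.
- ctrl.get_state(): the state.
- ctrl.read_camera(name): name is "scene" or "top" or "wrist"; returns (picture, depth): 400x640x3 uint8, red, green, blue; 400x640 float32, m along the optical axis (not along the pixel's ray), 0 where there is no reading.
- ctrl.camera_info(name): a dict with "camera_matrix" (3x3 intrinsics, pixels), "dist_coeffs" ([k1, k2, p1, p2, k3] as OpenCV has them; the pictures are not rectified), "rvec" (rotation vector, rad) and "tvec" (3), from world to camera coordinates, as OpenCV has them. Camera axes: x right, y down, z forward; pixel columns grow to the right and rows downward; lengths in m; the calibration is good to about 2 mm. A picture is of the moment at which its call begins: read the wrist's pose just before it. camera_info takes no time and is no camera call; for the wrist camera it gives the pose at the moment of the call.
A pose or a line that the arm cannot do raises ctrl.MotionError and nothing moves.
- ctrl.hand_in(): hands the job in; it is judged then, once.
The state is a dict: "time_s": time; "joint_positions": joint angles; "joint_velocities": joint speeds; "joint_efforts": joint torques, N m; "position": TCP position; "orientation": TCP orientation; "force": force on the tool from outside, world axes, zero at the start; "wrist_torque": the same for the moment, N m; "gripper_width": finger opening in m; "gripper_force": force on a finger pad.
Only numpy, scipy, OpenCV 4.12 (cv2) and the standard library are available. Lean on these libraries where they do the work, as an engineer would, in place of code of your own. Each camera call takes 0.05 s, during which the arm holds its last target. There are 200 camera calls.

## Working session

There is one attempt and no reset: what is moved stays moved. The work goes in short steps, each a Python script; the robot and the scene stay as the last script left them, time stands still between calls to the robot, and variables do not carry over. Pictures are saved under pics/ and viewed, at most 10 in all, crops included, and the job is handed in when it is done.

```bash
mkdir -p pics; ls
cat > h.py <<'E'
import numpy as np, cv2
from rig import ctrl
def snap(name):
    ci=ctrl.camera_info(name); im,d=ctrl.read_camera(name); return im,d,ci
def save(im,f): cv2.imwrite('pics/'+f,cv2.cvtColor(im,cv2.COLOR_RGB2BGR))
def ray(uv,ci):
    K=np.array(ci["camera_matrix"],float);D=np.array(ci["dist_coeffs"],float)
    p=cv2.undistortPoints(np.array(uv,float).reshape(-1,1,2),K,D).reshape(-1,2)
    R=cv2.Rodrigues(np.array(ci["rvec"],float))[0];t=np.array(ci["tvec"],float).ravel()
    return -R.T@t, np.c_[p,np.ones(len(p))]@R   # dirs with cam z=1
def onz(uv,ci,z):
    c,d=ray(uv,ci); return c+d*((z-c[2])/d[:,2])[:,None]
def pts(d,ci):
    v,u=np.mgrid[0:d.shape[0],0:d.shape[1]]
    c,r=ray(np.c_[u.ravel(),v.ravel()],ci)
    return (c+r*d.reshape(-1,1)).reshape(d.shape+(3,))
E
python3 - <<'E'
from h import *
for n in("top","scene"):
    im,d,ci=snap(n); save(im,n+'0.png'); np.savez('/tmp/'+n,im=im,d=d)
    print(n,ray([[320,200]],ci),(d>0).mean())
print(ctrl.get_state())
E
```

```text
pics
top (array([ 0.48259534, -0.01355426,  0.8733077 ]), array([[ 0.07066581, -0.03337623, -0.99698507]])) 0.996109375
scene (array([0.77576076, 0.31566679, 0.79412448]), array([[-0.29428737, -0.40771344, -0.86439879]])) 0.99601171875
{'time_s': 0.1, 'joint_positions': array([ 1.15671208e+00,  2.91247568e-01, -1.54045043e-01,  1.12669606e+00,
        7.73130615e-06,  1.43151631e+00]), 'joint_velocities': array([ 0.00046139,  0.00013789,  0.00119433,  0.00099358, -0.00132929,
       -0.0009166 ]), 'joint_efforts': array([ 1.81913470e-03, -5.37976527e+01,  3.31919181e+01,  9.23775311e-03,
       -1.93223837e-04, -1.33146025e-05]), 'position': array([0.14229242, 0.50495379, 0.23877962]), 'orientation': array([-3.14041293e+00, -1.73190162e-04,  2.86678831e+00]), 'force': array([0.5815869 , 0.8775873 , 0.73088717]), 'wrist_torque': array([0.03055714, 0.04016849, 0.02680829]), 'gripper_force': 0.0, 'gripper_width': 0.08571491625887416}
```

View pics/top0.png

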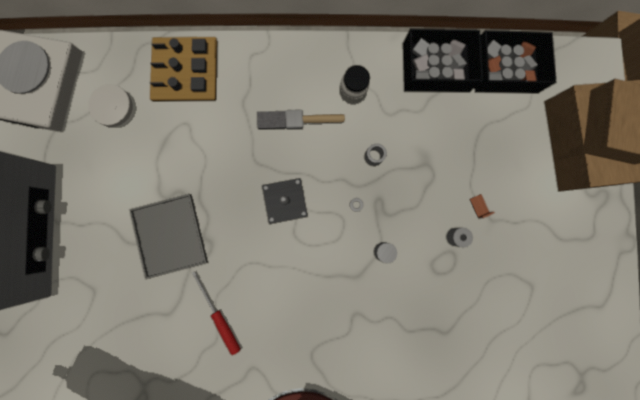

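View pics/scene0.png

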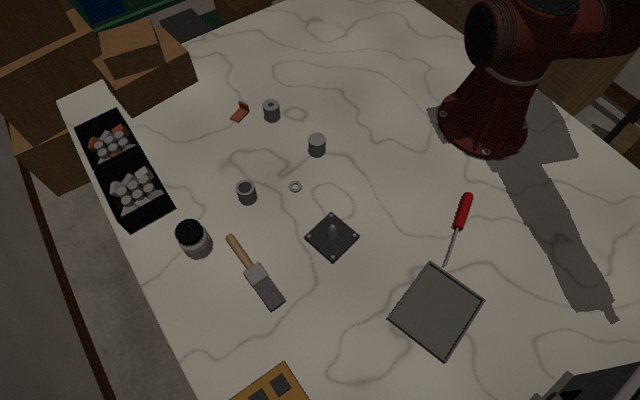

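The top view shows the wide sleeve at (375,154), the narrow one at (460,237) and the solid plug at (386,252). The gauge is at (285,200) and the tray at (169,236). The scene view agrees: wide bore at (246,192), narrow at (271,110), plug at (317,145). Next I measure them.

Run:
```python
from h import *
f=np.load('/tmp/top.npz');ci=ctrl.camera_info("top");im,d=f['im'],f['d'];P=pts(d,ci)
for n,(u,v) in dict(wide=(375,154),narrow=(460,237),plug=(386,252),ring=(356,204)).items():
    w=np.zeros(d.shape,bool); w[v-18:v+18,u-18:u+18]=1
    m=w&(P[...,2]>.043)&(P[...,2]<.06); q=P[m]
    if len(q)<4: print(n,len(q),P[w][:,2].max());continue
    uv=np.argwhere(m)[:,::-1].astype(np.float32)
    (c,r)=cv2.minEnclosingCircle(uv)
    print(n,len(q),q[:,2].mean(),onz([c],ci,.05),r)
g=cv2.cvtColor(im,cv2.COLOR_RGB2GRAY)
for n,(a,b,c,e,z,th) in dict(gauge=(250,168,320,232,.012,90),tray=(120,185,220,285,.016,125)).items():
    m=(g[b:e,a:c]<th).astype(np.uint8); m=cv2.morphologyEx(m,cv2.MORPH_CLOSE,np.ones((9,9)))
    cs,_=cv2.findContours(m,0,2); k=max(cs,key=cv2.contourArea)
    box=cv2.boxPoints(cv2.minAreaRect(k))+[a,b]; W=onz(box,ci,z)
    print(n,W.mean(0),np.linalg.norm(np.diff(W,axis=0),axis=1),np.degrees(np.arctan2(*(W[1]-W[0])[1::-1])),box.tolist())
w=(slice(185,215),slice(270,300)); q=P[w].reshape(-1,3); m=q[:,2]>.035; print('pin',q[m].mean(0),m.sum(),q[:,2].max())
print(np.median(P[150:250:9,220:250:9,2]))
```

```text
wide 187 0.04926076035208303 [[ 0.6427915  -0.16335376  0.05      ]] 10.136634826660156
narrow 288 0.04940249887295807 [[ 0.45981685 -0.34721405  0.05      ]] 10.364814758300781
plug 337 0.049701039067694096 [[ 0.42734068 -0.18184431  0.05      ]] 10.400105476379395
ring 0 0.8733076986450211
gauge [0.54303177 0.03679923 0.012     ] [0.08915159 0.08783645 0.08851953] -79.29057648551611 [[261.22976207733154, 184.95623779296875], [300.426700592041, 177.49015045166016], [307.7614936828613, 215.99781036376953], [268.5645561218262, 223.46389770507812]]
tray [0.44769294 0.28777804 0.016     ] [0.14946353 0.20435954 0.1471935 ] -76.5446696553657 [[127.04942607879639, 207.07892608642578], [192.41976928710938, 191.2315673828125], [214.248046875, 281.273193359375], [148.87770080566406, 297.1205520629883]]
pin [0.54037313 0.03594916 0.07794209] 73 0.8733076986450211
0.0005809330311778993
```

Run:
```python
from h import *
O=[np.pi,0,1.5]
ci=ctrl.camera_info("top")
print('tray',onz([[131,210],[192,195],[208,260],[147,277]],ci,.016), onz([[131,210],[192,195],[208,260],[147,277]],ci,.016).mean(0))
for n,p in dict(gauge=[.50,.036,.25],wide=[.60,-.163,.25]).items():
    ctrl.reach(p,O); ctrl.dwell(.2)
    im,d,ci=snap("wrist"); save(im,'w_%s.png'%n); np.savez('/tmp/w_'+n,im=im,d=d,**{k:np.array(v) for k,v in ci.items() if k in("camera_matrix","dist_coeffs","rvec","tvec")})
    print(n,ray([[320,200]],ci),ctrl.get_state()['time_s'],ctrl.get_state()['joint_positions'].round(2))
a=cv2.imread('pics/w_gauge.png');b=cv2.imread('pics/w_wide.png')
cv2.imwrite('pics/both.png',cv2.resize(np.vstack([a,b]),None,fx=.75,fy=.75,interpolation=cv2.INTER_AREA))
```

```text
tray [[0.52260824 0.37738103 0.016     ]
 [0.55550647 0.24187041 0.016     ]
 [0.41227485 0.20435588 0.016     ]
 [0.37543471 0.33824255 0.016     ]] [0.46645607 0.29046246 0.016     ]
gauge (array([0.50472114, 0.11106202, 0.38619109]), array([[-0.00560428, -0.2970932 , -0.95494864]])) 2.4667 [-0.07  0.24 -0.19  1.14  0.    1.57]
wide (array([ 0.60455859, -0.08695961,  0.38672166]), array([[-0.00498608, -0.29713714, -0.95493839]])) 3.6083 [-0.38  0.47  0.15  1.25  0.    1.26]
```

View pics/both.png

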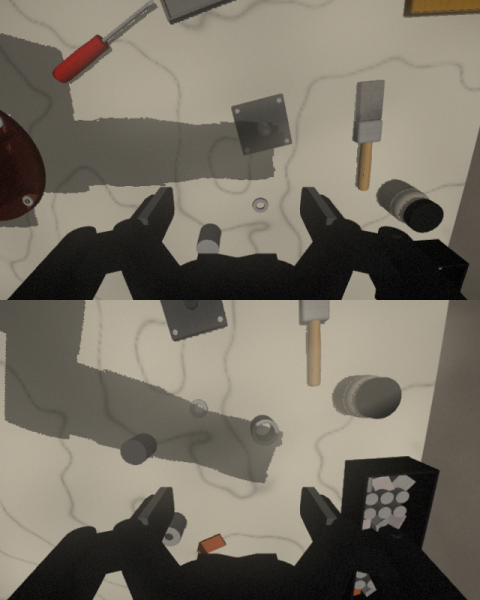

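The upper frame shows the gauge at about (348,165) full-res. The lower frame shows the wide sleeve at (351,172), with its bore open right through. I'll refine both using the depth from these shots.

Run:
```python
from h import *
def circ(q): # algebraic circle fit
    A=np.c_[2*q[:,:2],np.ones(len(q))]; s=np.linalg.lstsq(A,(q[:,:2]**2).sum(1),rcond=None)[0]
    return s[:2],np.sqrt(s[2]+s[:2]@s[:2])
f=np.load('/tmp/w_wide.npz');P=pts(f['d'],f)
w=np.zeros(f['d'].shape,bool);w[140:205,315:390]=1
m=(w&(P[...,2]>.046)&(P[...,2]<.056)).astype(np.uint8)
cs,h=cv2.findContours(m,cv2.RETR_CCOMP,2)
for c in cs:
    if len(c)>15:
        c=c.reshape(-1,2); q=onz(c,f,.05); print('sleeve',circ(q),q[:,:2].min(0),q[:,:2].max(0))
f=np.load('/tmp/w_gauge.npz');P=pts(f['d'],f)
w[:]=0;w[110:220,290:410]=1
m=(w&(P[...,2]>.007)).astype(np.uint8)
g=cv2.cvtColor(f['im'],cv2.COLOR_RGB2GRAY)
mp=w&(P[...,2]>.007)&(P[...,2]<.017)
k=cv2.convexHull(np.argwhere(mp)[:,::-1].astype(np.float32))
W=onz(cv2.boxPoints(cv2.minAreaRect(k)),f,.012);print('plate',W.mean(0),np.linalg.norm(np.diff(W,axis=0),axis=1),np.median(P[mp],0))
q=P[w]; 
for a,b in((.056,.066),(.02,.048)):
    s=q[(q[:,2]>a)&(q[:,2]<b)]; print('pin',len(s),s.mean(0),np.ptp(s[:,:2],axis=0),s[:,:2].min(0),s[:,:2].max(0), circ(s))
```

```text
sleeve (array([ 0.64377673, -0.16443636]), np.float64(0.02143219326595701)) [ 0.62225426 -0.18599513] [ 0.66527083 -0.14290492]
sleeve (array([ 0.64366765, -0.16442979]), np.float64(0.01502355438473047)) [ 0.62825659 -0.17957675] [ 0.65931894 -0.14894428]
plate [0.54432019 0.03754915 0.012     ] [0.08925839 0.09018185 0.09538791] [0.54221583 0.04222459 0.0135386 ]
pin 131 [0.54279886 0.03802559 0.06059563] [0.01402639 0.01432556] [0.53596944 0.03016535] [0.54999583 0.04449091] (array([0.54308968, 0.03738765]), np.float64(0.005256362605257948))
pin 71 [0.53992409 0.04414434 0.03463034] [0.01702561 0.01175081] [0.53368065 0.0353071 ] [0.55070626 0.04705791] (array([0.54346033, 0.03708517]), np.float64(0.009790602301724332))
```

Run:
```python
from h import *
O=[np.pi,0,1.5]; s=[.6437,-.1644]; p=[.5433,.0372]
ctrl.reach([*s,.13],O); ctrl.move_straight([*s,.021],rate=.12)
ctrl.set_gripper(.03,60); st=ctrl.get_state(); print(st['gripper_width'],st['gripper_force'],st['force'],st['position'])
ctrl.move_straight([*s,.13]); 
ctrl.reach([*p,.13],O); ctrl.dwell(.3)
st=ctrl.get_state(); print(st['gripper_width'],st['force'],st['position'],st['time_s'])
im,d,ci=snap("wrist"); save(im,'held.png'); np.savez('/tmp/held',im=im,d=d,**{k:np.array(v) for k,v in ci.items() if k in("camera_matrix","dist_coeffs","rvec","tvec")})
im,d,ci=snap("scene"); save(cv2.resize(im[130:290,230:430],None,fx=3,fy=3),'held_s.png')
```

```text
0.04254372561946878 61.09542338177562 [-0.39029063  0.20866384  5.60680588] [ 0.64418632 -0.1645444   0.02175275]
0.04235468246729009 [ 0.49478993 -0.90845832 -3.94805852] [0.54363948 0.03645063 0.12979533] 7.7917
```

View pics/held.png

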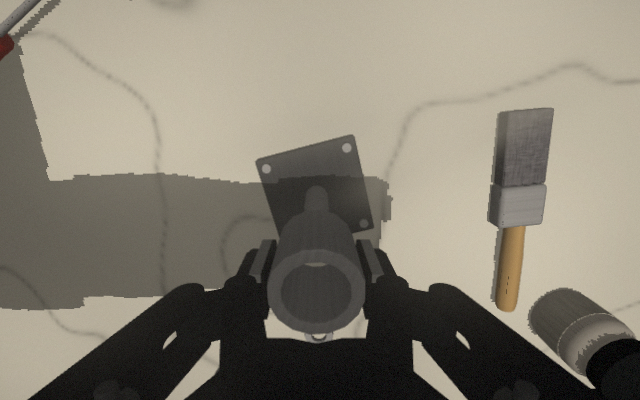

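View pics/held_s.png

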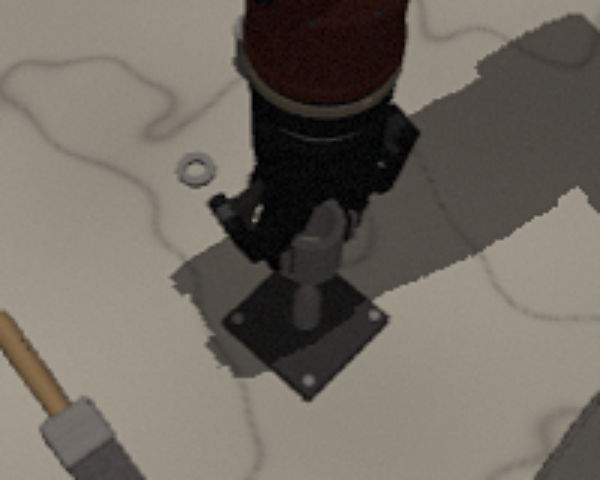

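The wrist picture shows the sleeve held between the pads, rim centre at about (317,290), with the pin at (317,195) beyond it. The scene crop shows it above the pin. I'll check the held sleeve's axis and tilt from depth before lowering.

Run:
```python
from h import *
f=np.load('/tmp/held.npz');P=pts(f['d'],f)
w=np.zeros(f['d'].shape,bool);w[245:340,262:372]=1
q0=P[w]; zt=.1298-.021+.05; m=w&(abs(P[...,2]-zt)<.006)
q=P[m]; A=np.c_[q[:,:2]-q[:,:2].mean(0),np.ones(len(q))]; s=np.linalg.lstsq(A,q[:,2],rcond=None)[0]; print(len(q),'tilt deg',np.degrees(s[:2]),'z',s[2],zt)
cs,h=cv2.findContours(m.astype(np.uint8),cv2.RETR_CCOMP,2)
for c in cs:
    if len(c)>40:
        c=c.reshape(-1,2);q=onz(c,f,s[2])
        A=np.c_[2*q[:,:2],np.ones(len(q))]; x=np.linalg.lstsq(A,(q[:,:2]**2).sum(1),rcond=None)[0];print(x[:2],np.sqrt(x[2]+x[:2]@x[:2]))
print(ctrl.get_state()['position'])
```

```text
5377 tilt deg [0.23493428 0.00221821] z 0.15893840802882622 0.1588
[0.54341159 0.03712245] 0.023123119852767784
[0.54334674 0.0386026 ] 0.013421648326067437
[0.54346455 0.03672153 0.12985721]
```

Upright and centred on the pin to within 1 mm, so I'll lower with force checks.

Run:
```python
from h import *
x,y=.5433,.0370
f0=ctrl.get_state()['force']
for z in [.085,.073,.062,.05,.042,.038,.036,.035,.034,.033,.032,.031]:
    ctrl.move_straight([x,y,z],rate=.08); st=ctrl.get_state(); df=st['force']-f0
    print(z,st['position'].round(4),df.round(1),round(st['time_s'],2))
    if abs(df[2])>8 or np.hypot(*df[:2])>8: break
```

```text
0.085 [0.5435 0.037  0.0852] [-0.1  0.5 -1.5] 8.61
0.073 [0.543  0.037  0.0728] [-0.8  0.7  0.5] 8.91
0.062 [0.5428 0.037  0.0617] [-0.1  0.4  0.2] 9.19
0.05 [0.5428 0.037  0.0497] [-0.7 -0.4 -0.1] 9.49
0.042 [0.543  0.037  0.0418] [ 0.   1.  -0.1] 9.74
0.038 [0.5432 0.037  0.0379] [-0.6  0.4 -0.3] 9.99
0.036 [0.5433 0.037  0.0359] [ 0.   0.7 -0.5] 10.24
0.035 [0.5433 0.037  0.035 ] [-1.2  0.6 -0.6] 10.49
0.034 [0.5432 0.037  0.0339] [-0.9  0.3 -0.5] 10.74
0.033 [0.5434 0.037  0.0337] [-2.6 -0.1  9.3] 10.99
```

Contact at z=0.0337, exactly the seated height. I'll release it to rest, check, regrip, lift off and carry it to the tray.

Run:
```python
from h import *
O=[np.pi,0,1.5]; x,y=.5433,.0370; t=[.4665,.2905]
ctrl.set_gripper(.06); ctrl.dwell(.4)
im,d,ci=snap("wrist"); save(im,'home.png'); P=pts(d,ci); q=P[200:399,262:372].reshape(-1,3); q=q[abs(q[:,2]-.062)<.006]; print('rim z',len(q),np.median(q[:,2]))
ctrl.move_straight([x,y,.0335],rate=.05)
ctrl.set_gripper(.03,60); print(ctrl.get_state()['gripper_width'])
ctrl.move_straight([x,y,.14],rate=.12)
ctrl.reach([*t,.14],O); ctrl.dwell(.2)
st=ctrl.get_state();f0=st['force'];print(st['gripper_width'],st['position'],st['time_s'])
im,d,ci=snap("wrist"); save(im,'tray.png')
im2,_,_=snap("top"); save(im2,'top_tray.png')
cv2.imwrite('pics/c.png',cv2.resize(np.vstack([cv2.imread('pics/home.png'),cv2.imread('pics/tray.png')]),None,fx=.75,fy=.75,interpolation=cv2.INTER_AREA))
```

```text
rim z 5794 0.06303009470853912
0.04218006111371041
0.04221095177413264 [0.46722091 0.28934733 0.13998907] 14.5667
```

View pics/c.png

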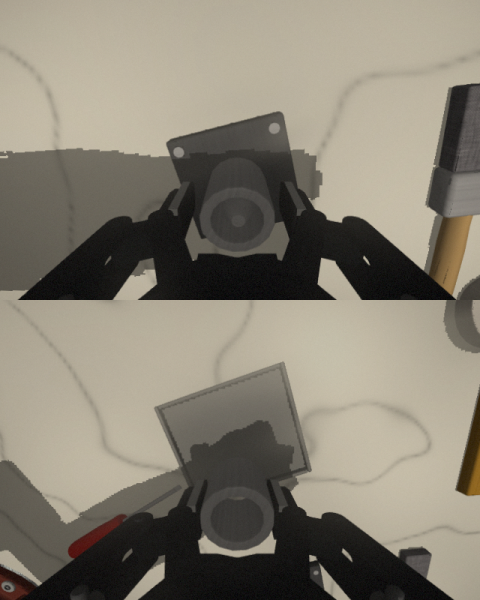

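The upper frame shows the sleeve resting on the plate with the pin centred in its bore at (318,293) full-res; the rim is at z=0.063, so it is home. The lower frame shows it held over the tray, which lies around (310,175) full-res. Now I place it.

Run:
```python
from h import *
t=[.4665,.2905]; f0=ctrl.get_state()['force']
for z in [.06,.034,.030,.028,.027,.026,.025,.024]:
    ctrl.move_straight([*t,z],rate=.1); st=ctrl.get_state(); df=st['force']-f0
    print(z,st['position'].round(4),df.round(1))
    if abs(df[2])>7 or np.hypot(*df[:2])>10: break
ctrl.set_gripper(.06); ctrl.dwell(.3); ctrl.move_straight([*t,.14],rate=.12)
ctrl.reach([.35,.05,.25],[np.pi,0,1.5]); ctrl.dwell(.2)
im,d,ci=snap("top"); save(im,'fin.png'); P=pts(d,ci); q=P[180:290,115:225].reshape(-1,3); q=q[(q[:,2]>.045)&(q[:,2]<.07)]; print(len(q),q.mean(0),q.std(0),ctrl.get_state()['time_s'])
```

```text
0.06 [0.467  0.2907 0.0605] [ 0.2 -0.9  0.2]
0.034 [0.4664 0.2905 0.0341] [ 0.5 -0.2  0.1]
0.03 [0.4666 0.2906 0.0303] [-0.4 -0.4 -0.2]
0.028 [0.4665 0.2905 0.028 ] [ 0.6 -1.  -0.9]
0.027 [0.4664 0.2905 0.0269] [-0.  -0.7 -0.7]
0.026 [0.4665 0.2905 0.0268] [-2.3 -1.7 11.6]
212 [0.46540579 0.28921964 0.05372195] [0.01208715 0.0129268  0.00297991] 20.1083
```

View pics/fin.png

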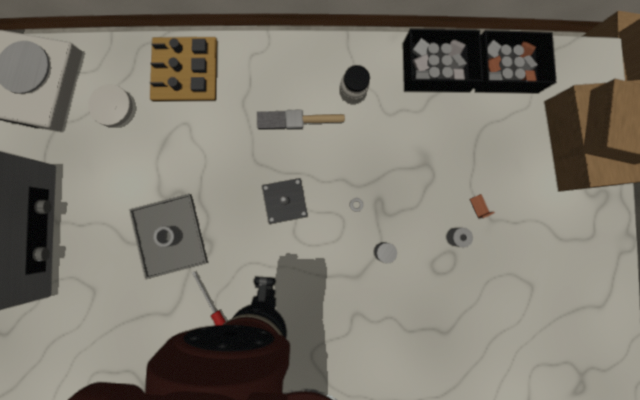

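The sleeve stands upright near the tray's centre at (164,236). The narrow sleeve at (460,237) and the plug at (386,252) have not moved, and the arm is clear.

```bash
python3 -c "
from rig import ctrl
print(ctrl.hand_in())"
```

```text
the job is handed in; nothing more can be done
None
```

The wide-bore sleeve went fully home on the gauge pin, was lifted off and now stands upright in the passed-parts tray; the narrow sleeve was left where it stood, and the job was handed in at about 20 s.

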